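Bond a badge to a gift box in the lever press

ROBOT

A 6-joint arm with a two-finger parallel gripper is mounted at the origin on the work surface. World frame = base frame: x ahead of the robot, y to its left, z up, the work surface at z = 0. Lengths are in m, angles in rad, forces in N, time in s.
With the tool pointing down it reaches from about 0.35 to 0.975 m from the base axis. Payload 7.1 kg.
Tool frame: the origin (TCP) lies midway between the tips of the shut fingers; the grasp point (between the pads) lies 19 mm behind it; z points along the fingers, y is the line along which they close (so a half turn about z gives the same grasp; the last joint's range is limited). The gripper opens to 88 mm and grips with 3 to 60 N. Pads are 20 mm wide; open, the fingers measure 115 mm over their backs; the gripper's body (75 mm by 178 mm) begins 61 mm behind the grasp point.
Start: joints at [-1.19, 0.423, 1.63, -0, 1.089, -0.019], TCP at [0.243, -0.576, 0.223] pointing down, gripper open.
Joint ranges: [-3, 3], [-0.9, 2.11], [0.09, 2.58], [-1.31, 4.45], [0.11, 2.69], [-2.54, 2.54]. Speed limits (rad/s): [2.39, 2.39, 3.01, 3.14, 3.14, 3.14].

INTERFACE

Orientations are given as a unit quaternion [w, x, y, z].
In Python, from station import move_pose, movel, movej, command_gripper, wait, inverse_kinematics, read_camera, camera_info, MotionError, job_done, get_time, get_joint_pos, get_qvel, get_effort, get_tcp_pos, get_ee_rot, get_ft_force, get_ft_torque, get_grip_width, get_finger_force gives the robot as it stands. Calls block until the motion is done:
- move_pose(position, orientation): joint-space move of the TCP to a pose.
- movel(position, frame=None, v=0.15, until_force=None): straight line of the TCP; frame=None keeps the orientation; v is the mean speed in m/s. With until_force (N) it stops when the force on the tool has changed by that much, and returns True; else False.
- movej(angles): joint-space move.
- command_gripper(opening): opening from 0.0 (shut) to 1.0 (fully open); the grip force is fixed at half the most; returns when the fingers have stopped.
- wait(seconds).
- inverse_kinematics(position, orientation): joint angles nearest the present ones, or None.
- read_camera(name): name is "scene" or "top" or "wrist"; returns the picture (400x640x3 uint8, red, green, blue); there is no depth.
- camera_info(name): a dict with "intrinsics" (3x3 intrinsics, pixels), "T" (4x4, takes a point from camera to world coordinates); the wrist camera has in their place "tool_from_camera" (4x4, takes a point from camera to tool coordinates, whose origin is the TCP and whose axes are the flange's). Camera axes: x right, y up, looking along -z (the intrinsics and any distortion apply to the point x, -y, -z); pixel columns grow to the right and rows downward; lengths in m; the calibration is good to about 2 mm. A picture is of the moment at which its call begins: read the wrist's pose just before it. camera_info takes no time and is no camera call.
A pose or a line that the arm cannot do raises MotionError and nothing moves.
- job_done(): hands the job in; it is judged then, once.
Readings, each from a call of its own:
- get_time(): time.
- get_joint_pos(): joint angles.
- get_qvel(): joint speeds.
- get_effort(): joint torques, N m.
- get_tcp_pos(): TCP position.
- get_ee_rot(): TCP orientation.
- get_ft_force(): force on the tool from outside, world axes, zero at the start.
- get_ft_torque(): the same for the moment, N m.
- get_grip_width(): opening from 0.0 (shut) to 1.0 (fully open).
- get_finger_force(): force on a finger pad.
Only numpy, scipy, OpenCV 4.12 (cv2) and the standard library are available. Lean on these libraries where they do the work, as an engineer would, in place of code of your own. Each camera call takes 0.05 s, during which the arm holds its last target. There are 200 camera calls.

TASK

The gift box in the bench lever press has a self-adhesive metal badge laid on its lid: slide the box fully home against the back stop, turn the latch on top of the press clockwise until it clicks over its detent and frees the lever, then bring the lever all the way down so that the pad presses the badge, and keep it down for at least two seconds. The job finishes while you are still holding the lever fully down: do not let go of it. Leave everything else on the bench where it is.

Things in the scene. Friction and masses are not known exactly. Their poses are not given: they have to be found in the camera images.
- press: Grey bench lever press, fixed. Origin: underside of its bed, below the ram axis; x from the open front to the column at the back, y left, z up. Bed plate x -130 to 200, 130 wide, top at z 20 mm, with two guide rails along x, 12 mm high, 74 mm apart. Overhead: head y +-40, x -62 to 190, z 120 to 205 mm; column behind x 125 mm. Lever on the right side (-y), latch on top of the head
- back_stop (a point): Middle of the face of the steel back stop, at the far end of the guide rails (press x 115, y 0, z 32 mm); the stop is 84 mm wide, 24 mm high. The gift box is home when its far end touches it
- giftbox_mid (a point): Centre of the gift box in the press: closed rigid box 230 (x) x 70 x 36 mm, taupe, about 0.25 kg, brass badge 50 x 20 x 2 mm mid-lid. It stands on the bed between the rails, long side along the press's x, 30 to 55 mm short of the back stop. Slides at 1 to 4 N when its near end (115 mm from here, towards the press's -x) is pushed. Home: this point at press x 0, y 0, z 38 mm
- giftbox: The same gift box: origin at the centre of its underside
- latch (a joint): Angle (rad) of the swivel latch, growing clockwise seen from above: 0 = locking (its tongue lies under a lug on the lever's rod and stops the lever), 1.05 = free, at its end stop. A sprung detent holds it at both ends: it takes up to about 0.12 N m to bring it to the hump at 0.53, beyond which it snaps to 1.05 by itself
- latch_grip (a point): Middle of the latch's black T grip, on the latch's vertical axis (press x -42, y 10, z 252 mm). The grip is an upright bar 50 mm long, 12 mm thick, 34 mm high (z 235 to 269), on a 14 mm stem; with the latch at 0 the bar's length lies along the press's y; it turns with the latch. The tongue (14 mm wide, z 206 to 215 mm) reaches 105 mm from the axis, towards -y at 0
- lever (a joint): Angle (rad) of the press lever: 0 = up (its spring returns it there), 1.15 = fully down on its stop. It swings about lever_pivot in the press's x-z plane, grip towards -x: 0.663 rad above horizontal at 0, 0.487 below at 1.15. Needs about 3 N at the grip to start, 10 to 16 N at the bottom. The sprung pad meets the badge at about 0.78 and is squeezed from there to the stop
- lever_grip (a point): Middle of the lever's black cross grip: a cylinder 24 mm in diameter, 100 mm long, along the press's y (y -75 to -175 mm), 160 mm from the pivot axis. Its inner end is on a 14 mm steel rod at press y -80; the rest sticks out freely. It starts 279 mm above the bench and ends about 105 mm above it
- lever_pivot (a point): Point on the lever's pivot axis (along the press's y), abreast of lever_grip: press x 27, y -125, z 180 mm. Fixed; the pivot shaft itself ends at y -98
- pad: Press pad under the head: steel plate 62 x 40 mm with a rubber face, on springs below the ram, which goes down 27 mm per rad of the lever. Origin: middle of its underside, 21 mm above the badge with the lever up. With the lever on its stop it presses with about 45 N
- done_a_mid (a point): Bystander: centre of a finished gift box (same 230 x 70 x 36 mm box with badge) lying on the bench well away from the press, to one side
- done_b_mid (a point): Bystander: centre of another finished gift box, same size, on the other side of the bench
- tape_roll: Bystander: roll of kraft tape lying flat to the left of the press, 104 mm diameter, 48 mm high, origin at its underside
- jewel_box: Bystander: small square lidded box 83 x 83 x 46 mm to the left of the press, origin at its underside
- tape_measure: Bystander: black tape measure 68 x 42 x 62 mm to the right of the press's column, origin at its underside
- stapler: Bystander: desk stapler 150 x 40 x 52 mm to the right of the press, origin at its underside
Mind the look-alikes: they are no part of the job. What is shaped like the giftbox but pink is not meant.

How it is judged:
On the way, in this order (a step that is already met when the one before it is completed fails the run):
1. the gift box is home against the back stop and the latch has clicked into its free position (in either order) (x of giftbox_mid in the frame of press between -0.005 and 0.005 m and y of giftbox_mid in the frame of press between -0.006 and 0.006 m and z of giftbox_mid in the frame of press between 0.034 and 0.043 m and value of joint latch above 0.9 rad), for 0.2 s.
2. the lever is kept fully down, the pad pressing the badge, for two seconds (all of step 1 and value of joint lever above 1.06 rad and contact force between pad and giftbox above 25 N), for 2 s.
At the end, for the whole second after the job is handed in: Still held by the robot (over 3 N on the press): lever at 1.06 rad or more of 1.15; pad on the gift box with over 25 N; box home and flat on the bed (within 5 mm along, 6 mm across); latch free (over 0.9 rad) (all of step 2 and contact force between any of the fingers, the arm and press above 3 N); the arm keeps its last pose, push and grip.
It fails at once if a bystander is moved by more than 30 mm (distance of any of done_a_mid, done_b_mid, tape_roll, jewel_box, tape_measure, stapler from where it was at the start of the episode above 0.03 m).
It also fails if it takes over 64 s, if anything falls off the work surface, if the arm or the gripper's body presses on something with over 40 N, if the wrist force passes 120 N, or if a joint passes its speed limit or range.

## Working session

There is one attempt and no reset: what is moved stays moved. The work goes in short steps, each a Python script; the robot and the scene stay as the last script left them, time stands still between calls to the robot, and variables do not carry over. Pictures are saved under pics/ and viewed, at most 10 in all, crops included, and the job is handed in when it is done.

```bash
mkdir -p pics; ls; python3 - <<'E'
from station import *
import cv2,numpy as np
for n in("scene","top"):
    im=read_camera(n); cv2.imwrite(f"pics/{n}0.png",im[:,:,::-1])
    c=camera_info(n); print(n,c)
print(camera_info("wrist"),get_time(),get_ee_rot())
E
```

```text
pics
scene {'intrinsics': array([[443.59218894,   0.        , 320.9047992 ],
       [  0.        , 443.59218894, 200.25371883],
       [  0.        ,   0.        ,   1.        ]]), 'T': array([[-0.97761942, -0.18076369,  0.10763253,  0.7435954 ],
       [ 0.21034074, -0.82978802,  0.51692225,  0.81411205],
       [-0.00412859,  0.52799273,  0.84923885,  1.50120553],
       [ 0.        ,  0.        ,  0.        ,  1.        ]])}
top {'intrinsics': array([[519.82351713,   0.        , 323.24239673],
       [  0.        , 519.82351713, 200.49490938],
       [  0.        ,   0.        ,   1.        ]]), 'T': array([[-0.00930341,  0.98023286, -0.19762838,  0.22357086],
       [-0.99990173, -0.01119203, -0.00844161, -0.01448798],
       [-0.01048661,  0.19753043,  0.98024067,  1.8337853 ],
       [ 0.        ,  0.        ,  0.        ,  1.        ]])}
{'intrinsics': array([[312.9816182 ,   0.        , 320.34906181],
       [  0.        , 312.9816182 , 195.9010883 ],
       [  0.        ,   0.        ,   1.        ]]), 'tool_from_camera': array([[-1.18052386e-04,  9.57344233e-01,  2.88949833e-01,
         7.82056262e-02],
       [ 9.99999991e-01,  9.47043074e-05,  9.47837964e-05,
         4.10503768e-05],
       [ 6.33759270e-05,  2.88949842e-01, -9.57344235e-01,
        -1.61444253e-01],
       [ 0.00000000e+00,  0.00000000e+00,  0.00000000e+00,
         1.00000000e+00]])} 0.1 [-6.40821242e-04  9.80085068e-01  1.98577027e-01 -1.15875039e-04]
```

View pics/scene0.png

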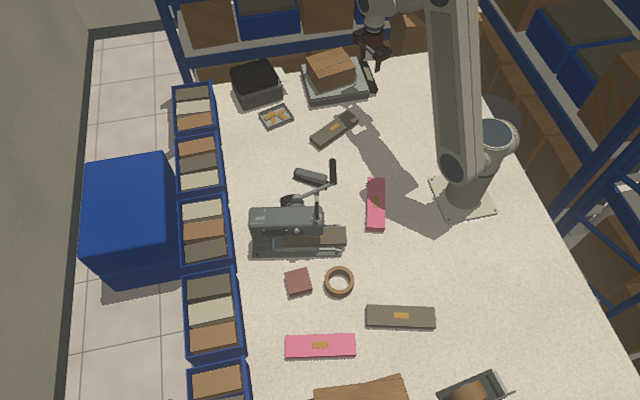

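View pics/top0.png

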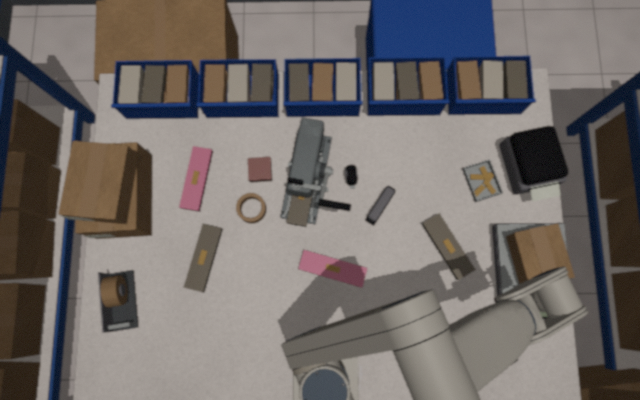

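The scene shows the press at about (290,230) with the taupe box protruding at (330,236). Top shows the press at (305,170), with its front at about (298,215) and the lever grip at about (336,206). I'll zoom in on both.

```bash
python3 - <<'E'
import cv2,numpy as np
t=cv2.imread("pics/top0.png")[105:235,265:365]; s=cv2.imread("pics/scene0.png")[150:270,240:360]
r=lambda a,k:cv2.resize(a,None,fx=k,fy=k,interpolation=cv2.INTER_CUBIC)
t=r(t,4);s=r(s,3.3)
o=np.zeros((max(t.shape[0],s.shape[0]),t.shape[1]+s.shape[1],3),np.uint8);o[:t.shape[0],:t.shape[1]]=t;o[:s.shape[0],t.shape[1]:]=s
print(o.shape);cv2.imwrite("pics/z1.png",o)
E
```

```text
(520, 796, 3)
```

View pics/z1.png

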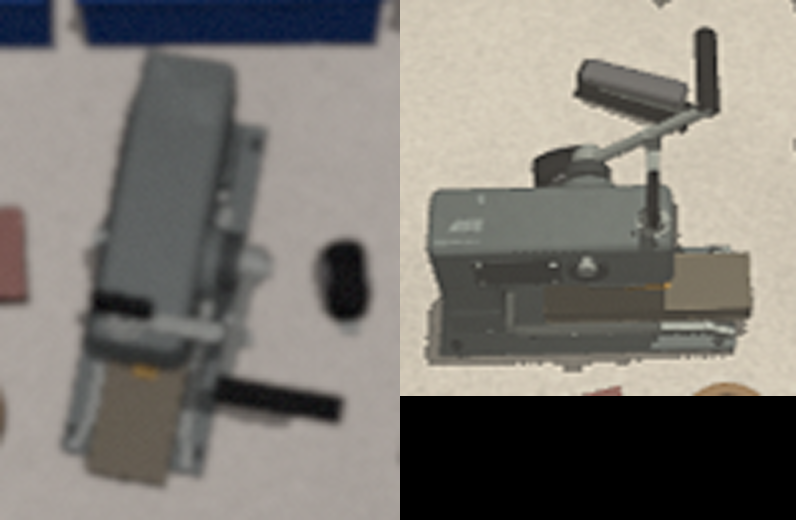

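Zoomed top (left): latch grip centre (122,303), lever grip from (217,390) to (341,408), box near-end corners (87,470) and (167,485). Zoomed scene (right): lever grip from (708,30) to (708,110), latch grip about (653,180–240).

```bash
cat > h.py <<'E'
from station import *
import cv2,numpy as np
from scipy.spatial.transform import Rotation as R
def ray(K,T,px):
    d=np.array([(px[0]-K[0,2])/K[0,0],-(px[1]-K[1,2])/K[1,1],-1.])
    return T[:3,3],T[:3,:3]@(d/np.linalg.norm(d))
def cam(n):
    c=camera_info(n); return c["intrinsics"],c["T"]
def tri(rays):
    A=sum(np.eye(3)-np.outer(d,d) for o,d in rays); b=sum((np.eye(3)-np.outer(d,d))@o for o,d in rays)
    return np.linalg.solve(A,b)
def plane(r,z): o,d=r; return o+d*(z-o[2])/d[2]
def fit2(P,W):  # planar rigid press->world: returns yaw, t
    P,W=np.array(P),np.array(W);p,w=P.mean(0),W.mean(0);a=P-p;b=W-w
    y=np.arctan2((a[:,0]*b[:,1]-a[:,1]*b[:,0]).sum(),(a*b).sum())
    M=np.array([[np.cos(y),-np.sin(y)],[np.sin(y),np.cos(y)]]); return y,w-M@p,(b-a@M.T)
def wcam():
    p=np.array(get_tcp_pos());q=np.array(get_ee_rot())
    im=read_camera("wrist");c=camera_info("wrist")
    T=np.eye(4);T[:3,:3]=R.from_quat(q[[1,2,3,0]]).as_matrix();T[:3,3]=p
    return im,c["intrinsics"],T@c["tool_from_camera"]
def quat(xaxis,zaxis):
    z=np.array(zaxis,float);z/=np.linalg.norm(z);x=np.array(xaxis,float);x-=x@z*z;x/=np.linalg.norm(x)
    q=R.from_matrix(np.c_[x,np.cross(z,x),z]).as_quat();return q[[3,0,1,2]]
E
python3 - <<'E'
from h import *
t=lambda x,y:ray(*cam("top"),(x/4+265,y/4+105)); s=lambda x,y:ray(*cam("scene"),((x-400)/3.3+240,y/3.3+150))
g=tri([t(279,399),s(708,70)]);l=tri([t(122,303),s(653,212)])
print("grip",g,"latch",l)
a,b=plane(t(87,470),.056),plane(t(167,485),.056);print("box end",a,b,np.hypot(*(a-b)[:2]))
m=(a+b)/2
g0,g1=plane(t(217,390),.279),plane(t(341,408),.279);print(g0,g1)
v=g0-g1;yaw=np.arctan2(v[1],v[0])-np.pi/2;print("yaw grip",yaw)
v=a-b;print("yaw box",np.arctan2(v[1],v[0])-np.pi/2)
print(fit2([[-.099,-.125],[-.042,.010]],[g[:2],l[:2]]))
E
```

```text
grip [ 0.52335621 -0.03579465  0.27678611] latch [0.60977343 0.08813933 0.22834226]
box end [0.50572706 0.12788007 0.056     ] [0.4918605  0.05865709 0.056     ] 0.07059818198340723
[0.53093692 0.01113286 0.279     ] [ 0.51591155 -0.08306493  0.279     ]
yaw grip -0.15817628217108726
yaw box -0.19770066889450733
(np.float64(-0.20938552095657972), array([0.6474769 , 0.06776242]), array([[-0.00130061, -0.00186525],
       [ 0.00130061,  0.00186525]]))
```

```bash
cat >> h.py <<'E'
YAW=-0.195;O=np.array([.6475,.0685])
def dirw(v,yaw=None):
    return R.from_euler('z',YAW if yaw is None else yaw).apply(v)
def W(x,y,z): return dirw([x,y,0])+[O[0],O[1],z]
E
python3 - <<'E'
from h import *
D=[0,0,-1]
f=lambda n,p,q:print(n,None if (j:=inverse_kinematics(p,q)) is None else np.round(j,2))
for s in(1,-1):
    f("look",W(-.1,-.02,.48),quat(dirw([0,s,0]),D))
    f("latch0",W(-.042,.01,.24),quat(dirw([0,s,0]),D))
    f("latch1",W(-.042,.01,.24),quat(R.from_euler('z',YAW-1.1).apply([0,s,0]),D))
    f("levU",W(-.1,-.14,.31),quat(dirw([0,s,0]),D)); f("levD",W(-.114,-.14,.117),quat(dirw([0,s,0]),D))
for s in(1,-1):
  f("look2",W(-.15,-.02,.45),quat(dirw([-s,0,0]),D))
  for a in (.6,.78,.95): f(f"push{a}",W(-.18,0,.036),quat(dirw([0,0,s]),dirw([np.cos(a),0,-np.sin(a)])))
E
```

```text
look [ 0.1   0.12  1.46 -0.    1.56  0.3 ]
latch0 [ 0.12  0.39  1.64 -0.    1.11  0.32]
latch1 [ 0.12  0.39  1.64 -0.    1.11  1.42]
levU [-0.12  0.18  1.76 -0.    1.2   0.08]
levD [-0.11  0.42  1.95 -0.    0.77  0.08]
look None
latch0 None
latch1 [ 0.12  0.39  1.64 -0.    1.11 -1.72]
levU None
levD None
look2 [ 0.13  0.04  1.6  -0.    1.49 -1.24]
push0.6 [ 0.56  0.87  2.45  3.83  1.11 -1.43]
push0.78 [ 0.48  0.71  2.42  3.82  0.78 -1.58]
push0.95 [ 0.4   0.59  2.37  3.92  0.48 -1.79]
look2 [ 0.13  0.04  1.6  -0.    1.49  1.9 ]
push0.6 [0.56 0.87 2.45 3.83 1.11 1.71]
push0.78 [0.48 0.71 2.42 3.82 0.78 1.56]
push0.95 [0.4  0.59 2.37 3.92 0.48 1.36]
```

```bash
python3 - <<'E'
from h import *
f=lambda n,p,q:print(n,None if (j:=inverse_kinematics(p,q)) is None else np.round(j,2))
for a in (1.1,1.2,1.25,1.3,1.35):
  for x in (-.2,-.125): f(f"push{a} {x}",W(x,0.005,.038),quat(dirw([-1,0,-.5]),dirw([np.cos(a),0,-np.sin(a)])))
E
python3 - <<'E'
from h import *
q=quat(dirw([-1,0,0]),[0,0,-1])
for i,(x,y,z) in enumerate([(-.22,.0,.45),(-.22,-.1,.45)]):
    move_pose(W(x,y,z),q); wait(.3)
    im,K,T=wcam(); cv2.imwrite(f"pics/w{i}.png",im[:,:,::-1]); np.savez(f"w{i}.npz",K=K,T=T)
print(get_time(),get_tcp_pos())
E
python3 -c "
import cv2,numpy as np
a=[cv2.imread(f'pics/w{i}.png') for i in(0,1)]
cv2.imwrite('pics/ww.png',np.vstack([x[:300,:] for x in a]))"
```

```text
push1.1 -0.2 [0.38 0.52 2.33 4.29 0.27 0.96]
push1.1 -0.125 None
push1.2 -0.2 None
push1.2 -0.125 [ 0.25  0.54  2.15 -0.93  0.2  -0.23]
push1.25 -0.2 [ 0.32  0.49  2.26 -0.95  0.19 -0.14]
push1.25 -0.125 [ 0.24  0.54  2.12 -0.61  0.23 -0.56]
push1.3 -0.2 [ 0.3   0.49  2.23 -0.61  0.22 -0.49]
push1.3 -0.125 [ 0.22  0.54  2.09 -0.39  0.29 -0.79]
push1.35 -0.2 [ 0.28  0.49  2.2  -0.38  0.27 -0.73]
push1.35 -0.125 [ 0.21  0.54  2.06 -0.26  0.35 -0.93]
3.925 [0.41244507 0.01366461 0.44989497]
```

View pics/ww.png

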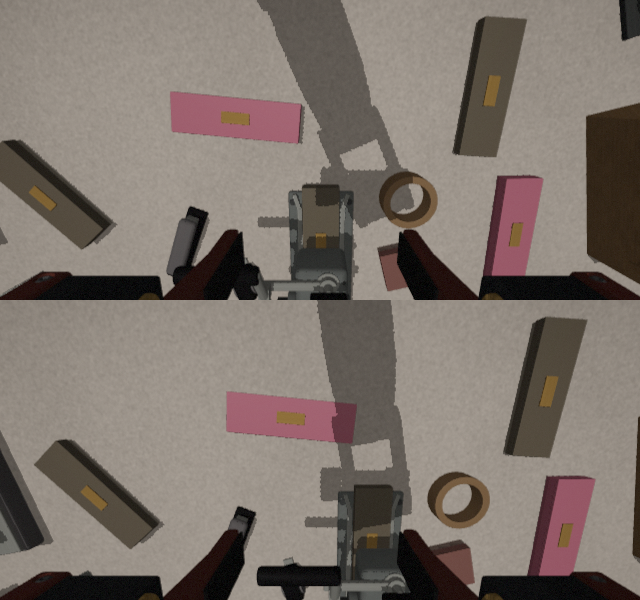

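Upper view: box end corners at about (302,186) and (339,186), and rails at columns 290–352. Lower view: lever grip at (258–340,275) and box near end at about (355–393,187). I need the lower parts of both frames.

```bash
python3 -c "
import cv2,numpy as np
a=[cv2.imread(f'pics/w{i}.png') for i in(0,1)]
c=[cv2.resize(x[170:400,o:o+200],None,fx=2,fy=2.6,interpolation=cv2.INTER_CUBIC) for x,o in zip(a,(220,240))]
cv2.imwrite('pics/wz.png',np.hstack(c)); print(np.hstack(c).shape)"
```

```text
(598, 800, 3)
```

View pics/wz.png

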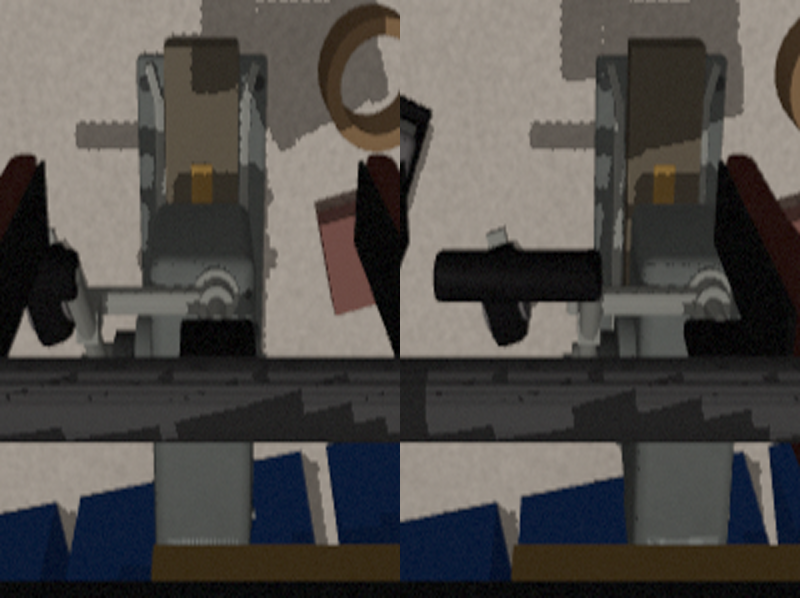

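Left: bed front corners at about (138,57) and (267,57), lid near corners (166,43) and (238,43), latch grip columns 182–254, top edge row 320. Right: grip ends (435,275) and (600,275), bed corners (597,57) and (726,57), lid corners (630,42) and (704,42).

```bash
python3 - <<'E'
from h import *
A=[np.load(f"w{i}.npz") for i in(0,1)]
l=lambda u,v:ray(A[0]["K"],A[0]["T"],(220+u/2,170+v/2.6)); r=lambda u,v:ray(A[1]["K"],A[1]["T"],(240+(u-400)/2,170+v/2.6))
t=lambda x,y:ray(*cam("top"),(x/4+265,y/4+105)); s=lambda x,y:ray(*cam("scene"),((x-400)/3.3+240,y/3.3+150))
b1=[plane(l(138,57),.02),plane(r(597,57),.02)];b2=[plane(l(267,57),.02),plane(r(726,57),.02)]
e1=tri([l(166,43),r(630,42)]);e2=tri([l(238,43),r(704,42)])
print("bed",b1,b2,"box",e1,e2)
g=tri([t(279,399),s(708,70),r(517.5,275)]);g1=plane(r(435,275),.279);g0=plane(r(600,275),.279)
print("grip",g,(g0+g1)/2,g0,g1)
lt=tri([t(122,303),s(653,212)]);k0,k1=plane(l(182,322),.269),plane(l(254,322),.269)
print("latch",lt,k0,k1)
P=[[-.13,-.065],[-.13,.065],[-.099,-.125],[-.042+.006,.01],[-.099,-.075],[-.099,-.175],[-.036,-.015],[-.036,.035]]
Wd=[np.mean(b1,0)[:2],np.mean(b2,0)[:2],g[:2],lt[:2]+.006,g0[:2],g1[:2],k0[:2],k1[:2]]
P[3][0]=-.042;Wd[3]=lt[:2]
# grip edges near -x of bar? test both
for off in(-.036,-.048):
    for i in(6,7):P[i][0]=off
    y,tr,res=fit2(P,Wd);print(off,y,tr,np.round(res*1000,1).tolist())
E
```

```text
bed [array([0.50721064, 0.03225599, 0.02      ]), array([0.50675434, 0.03082113, 0.02      ])] [array([0.53184571, 0.15660176, 0.02      ]), array([0.53113645, 0.1552063 , 0.02      ])] box [0.49720123 0.06344731 0.03655687] [0.50745732 0.13046974 0.04739365]
grip [ 0.52377418 -0.03527311  0.27881122] [ 0.52488286 -0.03545441  0.279     ] [0.53440769 0.01315563 0.279     ] [ 0.51535803 -0.08406445  0.279     ]
latch [0.60977343 0.08813933 0.22834226] [0.57802761 0.06911338 0.269     ] [0.58684025 0.11363061 0.269     ]
-0.036 -0.13763557676989324 [0.63733046 0.0752274 ] [[7.3, 2.9], [14.0, -1.5], [1.7, -0.3], [12.7, -2.8], [5.4, -1.4], [0.1, 0.5], [-21.6, 3.8], [-19.6, -1.2]]
-0.048 -0.16026621070770292 [0.64097546 0.07272674] [[4.7, 2.2], [8.5, -1.7], [0.5, -0.4], [8.7, -1.2], [3.1, -1.3], [0.0, 0.2], [-13.2, 3.5], [-12.3, -1.3]]
```

```bash
python3 - <<'E'
from h import *
A=[np.load(f"w{i}.npz") for i in(0,1)]
l=lambda u,v:ray(A[0]["K"],A[0]["T"],(220+u/2,170+v/2.6)); r=lambda u,v:ray(A[1]["K"],A[1]["T"],(240+(u-400)/2,170+v/2.6))
t=lambda x,y:ray(*cam("top"),(x/4+265,y/4+105)); s=lambda x,y:ray(*cam("scene"),((x-400)/3.3+240,y/3.3+150))
b1=[plane(l(138,57),.02),plane(r(597,57),.02)];b2=[plane(l(267,57),.02),plane(r(726,57),.02)]
g1=plane(r(435,275),.279);g0=plane(r(600,275),.279);g=tri([t(279,399),s(708,70),r(517.5,275)])
k0,k1=plane(l(182,321),.235),plane(l(254,321),.235)
lt=plane(t(122,300),.269)
P=[[-.13,-.065],[-.13,.065],[-.099,-.125],[-.042,.01],[-.099,-.075],[-.099,-.175],[-.048,-.015],[-.048,.035]]
Wd=[np.mean(b1,0)[:2],np.mean(b2,0)[:2],g[:2],lt[:2],g0[:2],g1[:2],k0[:2],k1[:2]]
y,tr,res=fit2(P,Wd);print(y,tr,np.round(res*1000,1).tolist())
for a in [plane(l(166,43),.056),plane(l(238,43),.056),plane(r(630,42),.056),plane(r(704,42),.056)]: print(R.from_euler('z',-y).apply(np.r_[a[:2]-tr,0])[:2])
E
```

```text
-0.2019360890892429 [0.64701199 0.06753611] [[0.4, 1.6], [-1.2, -1.4], [-1.2, -0.2], [-3.1, -1.4], [-0.6, -0.8], [0.4, -0.0], [2.8, 1.1], [2.4, 1.1]]
[-0.15067251 -0.03296202]
[-0.15109187  0.03314059]
[-0.15160271 -0.03633927]
[-0.15217074  0.03156807]
```

```bash
sed -i 's/^YAW=.*/YAW=-0.2019;O=np.array([.6470,.0675])/' h.py; python3 - <<'E'
from h import *
a=1.35;q=quat(dirw([-1,0,-.5]),dirw([np.cos(a),0,-np.sin(a)]))
command_gripper(0.)
move_pose(W(-.20,.003,.16),q); movel(W(-.20,.003,.038),v=.12)
print(get_time(),get_ft_force())
print(movel(W(-.135,.003,.038),v=.06,until_force=None), get_ft_force(),get_time())
hit=movel(W(-.105,.003,.038),v=.025,until_force=12)
f=np.array(get_ft_force());p=np.array(get_tcp_pos());print(hit,f,dirw(p-np.r_[O,0],-YAW),get_time())
cv2.imwrite("pics/t2.png",read_camera("top")[105:235,265:365,::-1])
E
```

```text
7.6083 [ 0.70427169 -0.10743273  0.54220484]
False [-0.0684345   0.15353756 -0.41671564] 8.8417
True [-1.30828651  0.22273555  0.82811135] [-0.1256796   0.00237263  0.03734657] 9.45
```

```bash
python3 - <<'E'
from h import *
movel(W(-.19,.003,.045),v=.15); movel(W(-.22,.003,.36),v=.3)
ql=lambda a:quat(R.from_euler('z',YAW-a).apply([0,1,0]),[0,0,-1])
move_pose(W(-.042,.01,.36),ql(0)); command_gripper(.45)
movel(W(-.042,.01,.239),v=.12,until_force=15); print(get_time(),get_tcp_pos(),get_ft_force())
command_gripper(0.); print("w",get_grip_width(),get_finger_force(),get_ft_force())
for a in(.3,.6,.85,1.03):
    move_pose(W(-.042,.01,.239),ql(a)); print(a,get_ft_force(),get_ft_torque())
command_gripper(.35);print(get_time())
cv2.imwrite("pics/s3.png",cv2.resize(read_camera("scene")[150:270,240:360,::-1],None,fx=4,fy=4))
E
```

```text
14.425 [0.60842758 0.08577108 0.23986363] [-0.07159993  0.42995908 -0.02622657]
w 0.13181539243771143 29.990813434123993 [ 0.518716   -0.30063053  1.74545542]
0.3 [-1.54265808  0.34418099  5.01390316] [-0.01721116  0.37303598  0.02821639]
0.6 [-3.21484863  0.97244881  5.32462704] [ 0.14887933  0.61454436 -0.11568043]
0.85 [-2.64359618  2.57014468  5.3665711 ] [ 0.33350915  0.65697568 -0.09253579]
1.03 [-3.37775916  2.430575    5.27122151] [ 0.41692354  0.6281087  -0.04174298]
16.9083
```

View pics/s3.png

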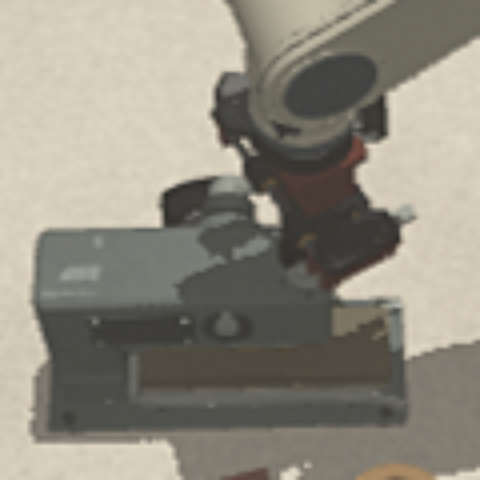

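The box now ends at about the bed's front edge, far end at the stop (home), and the gripper is still around the latch. Next I'll back off and check the latch.

```bash
python3 - <<'E'
from h import *
p=np.array(get_tcp_pos());movel(p+[0,0,.12],v=.2)
move_pose(W(-.101,-.138,.36),quat(dirw([0,1,0]),[0,0,-1])); command_gripper(0.)
a=cv2.resize(read_camera("scene")[150:270,240:360],None,fx=3.3,fy=3.3);b=cv2.resize(read_camera("top")[105:235,265:365],None,fx=3.3,fy=3.3)[:396]
im,K,T=wcam();np.savez("w4.npz",K=K,T=T);c=cv2.resize(im,(316,198))
o=np.zeros((600,730,3),np.uint8);o[:396,:396]=a;o[:396,396:726]=b;o[400:598,:316]=c
cv2.imwrite("pics/c4.png",o[:,:,::-1]);print(get_time())
E
```

```text
19.65
```

View pics/c4.png

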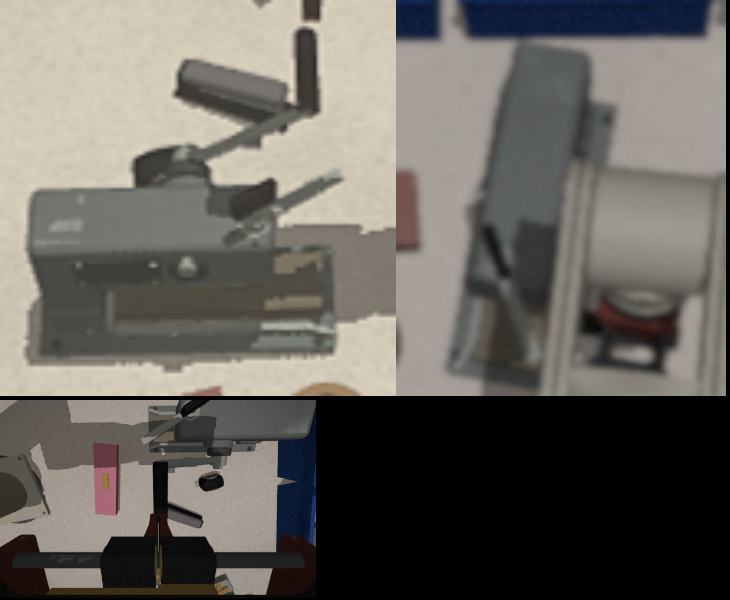

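Latch bar and tongue have turned about 60° (scene latch at (252,198), tongue end (340,175)); in the wrist crop the fingers sit over the lever grip at (160,490). Now I'll press.

```bash
python3 - <<'E'
from h import *
def G(t,dz=0):
    f=.663-t; return W(.027-.16*np.cos(f),-.138,.192+.16*np.sin(f)+dz)
print(movel(G(0,-.006),v=.05,until_force=2.5),get_tcp_pos(),get_ft_force())
for t in(.15,.3,.45,.6,.75,.9,1.02,1.1):
    movel(G(t),v=.08); print(t,np.round(get_ft_force(),1),round(get_tcp_pos()[2]-G(t)[2],4))
h=movel(G(1.15,-.008),v=.02,until_force=20)
z=get_tcp_pos()[2];print(h,get_ft_force(),z,"angle",.663-np.arcsin((z-.192)/.16),get_time())
E
```

```text
True [ 0.52115829 -0.04763737  0.2898479 ] [-0.3519476  -0.10829252  3.92101352]
0.15 [-8.   1.   7.8] -0.0
0.3 [-3.3  0.8  4.4] 0.0003
0.45 [-0.3  0.2  3.2] 0.0005
0.6 [-1.1 -0.3  3.2] 0.0003
0.75 [-0.4 -0.1  4.5] 0.0002
0.9 [-2.7  1.3  7.3] 0.0003
1.02 [-4.5  3.1  9.1] 0.0002
1.1 [-6.1  2.  11.1] 0.0001
True [-6.24261832  1.84009352 20.61884291] 0.11643374365807449 angle 1.1548859684472317 24.8417
```

```bash
python3 - <<'E'
from h import *
wait(2.8); print(get_ft_force(),get_tcp_pos(),get_time())
a=cv2.resize(read_camera("scene")[150:270,240:360],None,fx=4,fy=4);cv2.imwrite("pics/f5.png",a[:,:,::-1])
E
```

```text
[-4.96014939  1.24793704 18.04733593] [ 0.50557816 -0.04421488  0.11661413] 27.6417
```

View pics/f5.png

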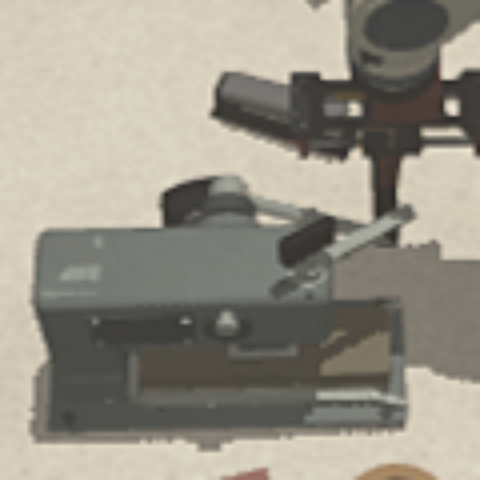

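The lever is down under the fingers at about (385,240), the pad is on the box at (265,350), the latch is free and the box is home.

```bash
python3 -c "
from station import *
print(job_done(),get_time())"
```

```text
the job is handed in; nothing more can be done
the job is handed in; nothing more can be done
```

I handed the job in at about 28 s of the 64 s: box pushed home, latch turned free, and lever held on its stop for over 2.8 s with about 18 N still on the grip; `job_done()` gave no verdict, and pad force and latch angle were checked only by picture.

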